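# Answer the desk phone and mute it

## Task

The desk phone is ringing: answer it by pressing the green key well down with closed fingertips and letting it spring up again, then mute the microphone by pressing the yellow key in the same way. Press gently, one key at a time, and do not touch the red and blue keys. Leave the handset in its cradle and the mug, plant and stapler where they are, and finish with the hand clear of everything.

Things in the scene. Friction and masses are not known exactly. Their poses are not given: they have to be found in the camera images.
- phone: grey desk phone, fixed, 210 mm deep (x) by 250 mm wide (y), origin centre of underside, front at its -x; flat panel 40 mm above the desk. Four colour keys (order varies) in a row at its x = -70, y = -103, -61, -19, +23 mm. Handset in a cradle along x at y = +88 mm, top 84 mm above the desk. Tilted screen at the back (x over 60 mm) up to 87 mm; rigid dial pad between.
- key_green: the green key with its grey bezel (answer on the speaker; to be pressed first): round spring key 25 mm across, pressed straight down with a few newtons (over 25 N is too hard); origin on its axis at panel level, 40 mm above the desk, z up. Its flat top is 14 mm above the origin when up, 6 mm when fully down. Keys are 42 mm apart, centre to centre.
- press_green (a joint): travel of the green key: 0 up, 0.008 m at its hard stop. It moves from 1 N on, stiffening by 0.8 N per mm (4.2 N at 4 mm, 7.4 N at the stop), counts as pressed beyond 4 mm, and springs up when let go.
- key_yellow: the yellow key with its grey bezel (mute the microphone; to be pressed second): round spring key 25 mm across, pressed straight down with a few newtons (over 25 N is too hard); origin on its axis at panel level, 40 mm above the desk, z up. Its flat top is 14 mm above the origin when up, 6 mm when fully down. Keys are 42 mm apart, centre to centre.
- press_yellow (a joint): travel of the yellow key: 0 up, 0.008 m at its hard stop. It moves from 1 N on, stiffening by 0.8 N per mm (4.2 N at 4 mm, 7.4 N at the stop), counts as pressed beyond 4 mm, and springs up when let go.
- key_red: the red key with its grey bezel (hang up; not to be touched): round spring key 25 mm across, pressed straight down with a few newtons (over 25 N is too hard); origin on its axis at panel level, 40 mm above the desk, z up. Its flat top is 14 mm above the origin when up, 6 mm when fully down. Keys are 42 mm apart, centre to centre.
- press_red (a joint): travel of the red key: 0 up, 0.008 m at its hard stop. It moves from 1 N on, stiffening by 0.8 N per mm (4.2 N at 4 mm, 7.4 N at the stop), counts as pressed beyond 4 mm, and springs up when let go.
- key_blue: the blue key with its grey bezel (transfer; not to be touched): round spring key 25 mm across, pressed straight down with a few newtons (over 25 N is too hard); origin on its axis at panel level, 40 mm above the desk, z up. Its flat top is 14 mm above the origin when up, 6 mm when fully down. Keys are 42 mm apart, centre to centre.
- press_blue (a joint): travel of the blue key: 0 up, 0.008 m at its hard stop. It moves from 1 N on, stiffening by 0.8 N per mm (4.2 N at 4 mm, 7.4 N at the stop), counts as pressed beyond 4 mm, and springs up when let go.
- handset_center (a point): centre of the loose dark handset in its cradle, 194 mm long (x), 44 mm wide, 44 mm high
- mug_center (a point): centre, half-way up, of a white mug, 78 mm in diameter and 88 mm high, standing beside the phone
- plant_center (a point): centre, half-way up the pot, of a small succulent in a terracotta pot 72 mm in diameter and 58 mm high (leaves up to about 105 mm), standing beside the phone
- stapler_center (a point): centre of a pink and black stapler, 130 mm long (its y), 34 mm wide, 52 mm high, lying between the robot and the phone
Not all that is in view belongs to the job. What is shaped like the part that bears stapler_center but orange or turquoise is not meant. Of the things that look like the part that bears plant_center, the larger one is meant.

How it is judged (in metres and radians):
On the way, in this order (a step that is already met when the one before it is completed fails the run):
1. the green key is pressed well down (value of joint press_green above 0.004 m), for 0.05 s.
2. the green key is let up again (value of joint press_green below 0.0015 m), for 0.05 s.
3. the yellow key is pressed well down (value of joint press_yellow above 0.004 m), for 0.05 s.
At the end, for the whole second after the job is handed in: after green, then yellow, has been pressed down at least 4 of its 8 mm and let up, all four keys are up (within 1 mm), the handset is within 10 mm and the mug, plant and stapler within 15 mm of where they started, all upright (value of joint each of press_green, press_yellow, press_red, press_blue below 0.001 m and distance of handset_center from where it was at the start of the episode below 0.01 m and distance of each of mug_center, plant_center, stapler_center from where it was at the start of the episode below 0.015 m and angle between each of handset_center, mug_center, plant_center, stapler_center's own z axis and vertical below 0.15 rad); the robot touches nothing.
It fails at once if the red or the blue key is touched (over 0.5 N) or pressed by 1.5 mm (value of joint any of press_red, press_blue above 0.0015 m or contact force between any of the fingers, the arm and key_red above 0.5 N or contact force between any of the fingers, the arm and key_blue above 0.5 N).
It fails at once if green and yellow are pressed together (value of joint each of press_green, press_yellow above 0.002 m).
It fails at once if a key or the phone is struck or pressed with more than 25 N (contact force between any of the fingers, the arm and key_green above 25 N or contact force between any of the fingers, the arm and key_yellow above 25 N or contact force between any of the fingers, the arm and phone above 25 N).
It fails at once if the handset is lifted or shifted by more than 10 mm (distance of handset_center from where it was at the start of the episode above 0.01 m).
It fails at once if the mug, plant or stapler is shifted by more than 15 mm, lifted or tipped (distance of any of mug_center, plant_center, stapler_center from where it was at the start of the episode above 0.015 m or angle between any of mug_center, plant_center, stapler_center's own z axis and vertical above 0.25 rad).
It also fails if it takes over 32 s, if anything falls off the work surface, if the arm or the gripper's body presses on something with over 40 N, if the wrist force passes 120 N, or if a joint passes its speed limit or range.

## Robot

A 6-joint arm with a two-finger parallel gripper is mounted at the origin on the work surface. World frame = base frame: x ahead of the robot, y to its left, z up, the work surface at z = 0. Lengths are in mm, angles in rad, forces in N, time in s.
With the tool pointing down it reaches from about 275 to 850 mm from the base axis. Payload 19 kg.
Tool frame: the origin (TCP) lies at the very end of the fingers, on their centre line; the grasp point (between the pads) lies 19 mm behind it; z points along the fingers, x is the direction in which the jaws open and shut, and the axes are right-handed (so a half turn about z gives the same grasp; the last joint's range is limited). The gripper opens to 85 mm and grips with 20 to 120 N. Pads are 22 mm wide; open, the fingers measure 114 mm over their backs; the gripper's body (76 mm by 85 mm) begins 54 mm behind the grasp point. The pads swing forward as they close: fully open they stand 13 mm farther back than shut.
Start: joints at [-1.436, 0.15, 1.437, -0, 1.554, -0.134], TCP at [152.68, -554.327, 231.267] pointing down, gripper open.
Joint ranges: [-2.8, 2.8], [-0.68, 2.1], [0.12, 2.68], [-1.39, 4.53], [0.16, 2.79], [-2.81, 2.81]. Speed limits (rad/s): [1.89, 1.89, 2.22, 3.01, 3.01, 3.01].

## Interface

Orientations are given as a unit quaternion [w, x, y, z].
In Python, from bench import arm, optics gives the robot as it stands.
- The arm moves only by the tool send_rows, never from a script. Its argument "commands" is text: rows parted by semicolons, each of 5 numbers parted by spaces: the shift along the tool's x, y, z in mm, then the turn about the tool's z in degrees, then the opening, from -1 (shut) to 1 (fully open). A call has 1 to 10 rows; each row shifts and turns the pose as measured when the row begins, along the tool's axes as they then stand; what a row does not reach is not made up. A row lasts 1/8 s, in which the tool goes at most 62.5 mm and 10.7 degrees, less where a joint would pass 70% of its speed; a pose out of reach is approached as far as the arm can. A call is refused whole if a number of a shift passes 62.5 or a number of a turn 10.7, either way. A call with a gripper value outside its range is refused whole. The fingers move at their own pace and stop on an object; "newtons" is the grip in N (left out, the last holds). Time passes only in rows, so rows that do not move let the fingers close. It gives the time, the measured TCP pose, the force and the opening at its end, in the units of the state.
- arm.observe(): the state, without advancing time (a new reading comes with each control period).
- optics.read_camera(name): name is "side" or "top"; returns (picture, depth): 480x640x3 uint8, blue, green, red; 480x640 float32, mm along the optical axis (not along the pixel's ray), 0 where there is no reading.
- optics.calibration(name): a dict with "fx", "fy", "cx", "cy" (pixels), "R" (3x3) and "t" (3): a world point X has camera coordinates R X + t. Camera axes: x right, y down, z forward; pixel columns grow to the right and rows downward; lengths in mm; the calibration is good to about 2 mm. A picture is of the moment at which its call begins. calibration takes no time and is no camera call.
- arm.hand_in(): hands the job in, once; it reports no verdict.
The state is a dict: "clock": time; "qpos": joint angles; "joint_velocities": joint speeds; "joint_torque": joint torques, N m; "eef_pos": TCP position; "tool_rot": TCP orientation; "force": force on the tool from outside, world axes, zero at the start; "torque": the same for the moment, N m; "finger_gap": finger opening in mm.
Only numpy, scipy, OpenCV 4.12 (cv2) and the standard library are available. Lean on these libraries where they do the work, as an engineer would, in place of code of your own. Each camera call takes 0.05 s, during which the arm holds its last target.

## Working session

There is one attempt and no reset: what is moved stays moved. The work goes in short steps, Python scripts to look and compute and a tool call to move; the robot and the scene stay as the last step left them, time stands still between calls to the robot, and variables do not carry over. Pictures are saved under pics/ and viewed, and the job is handed in when it is done.

Besides the shell and the picture viewer there is one more tool, called after ">>>" by a JSON object that holds its "op" and its "data", one argument or row to a line. send_rows: Moves the arm, as the interface text tells. Its arguments: {"type":"object","properties":{"commands":{"type":"string"},"newtons":{"type":"number"}},"required":["commands"]}

```bash
mkdir -p pics; ls; python3 - <<'E'
from bench import arm, optics
import cv2,numpy as np
print(arm.observe())
for n in("top","side"):
    p,d=optics.read_camera(n); cv2.imwrite(f"pics/{n}0.png",p); np.save(f"{n}0.npy",d); c=optics.calibration(n); print(n,c)
E
```

```text
pics
{'clock': 0.0, 'qpos': array([-1.43602954e+00,  1.51013471e-01,  1.43800204e+00,  3.19405330e-05,
        1.55380138e+00, -1.34006024e-01]), 'joint_velocities': array([-1.66940600e-03,  2.02325926e-05, -4.51578488e-04, -4.42970143e-04,
       -7.16602859e-04,  4.22142868e-04]), 'joint_torque': array([ 2.91782890e-03, -7.13047528e+01, -5.70865846e+01, -2.01691148e-05,
        8.91674019e-03, -5.09810647e-06]), 'eef_pos': array([ 152.64631357, -554.12590769,  230.67424206]), 'tool_rot': array([-4.43964236e-04,  7.95470770e-01, -6.05991649e-01, -4.21711655e-04]), 'force': array([0.75522553, 0.12345069, 0.25654378]), 'torque': array([-0.0042123 ,  0.02033145,  0.00112941]), 'finger_gap': 85.42764375540037}
top {'fx': 587.625297428917, 'fy': 587.625297428917, 'cx': 314.20169565787444, 'cy': 234.8329449154292, 'R': array([[-4.98657737e-04, -9.99787889e-01,  2.05895116e-02],
       [-9.85830295e-01, -2.96230046e-03, -1.67719570e-01],
       [ 1.67744987e-01, -2.03813989e-02, -9.85619713e-01]]), 't': array([ -19.33846157,  543.11681933, 1230.42975709])}
side {'fx': 456.57618999625873, 'fy': 456.57618999625873, 'cx': 319.8887732160779, 'cy': 238.5938556614331, 'R': array([[-0.71137075, -0.70279354, -0.00573497],
       [-0.34905383,  0.36037279, -0.86503923],
       [ 0.61001072, -0.6133618 , -0.50167144]]), 't': array([363.2068036 , 236.34404499, 787.27390735])}
```

View pics/top0.png

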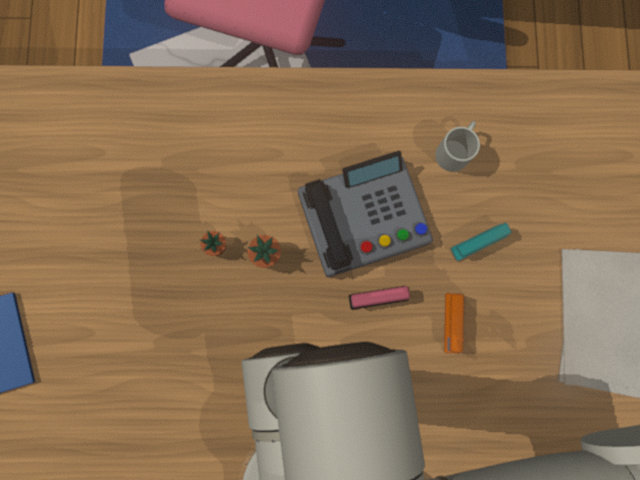

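View pics/side0.png

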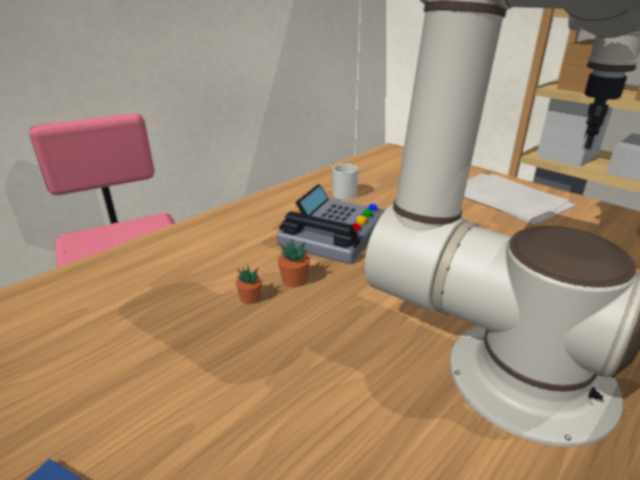

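The top view shows the phone keys: red (366,247), yellow (385,241), green (403,235) and blue (421,229). The only other green and yellow-ish things are the plants (264,250) and (213,243), the turquoise stapler (481,241) and the orange stapler (454,323), none of them round keys on the phone. The pink stapler is at (379,297) and the mug at (458,148).

```bash
cat > h.py <<'E'
import numpy as np,cv2
from bench import arm, optics
def ray(n,u,v,z):
    c=optics.calibration(n);R=c["R"];t=c["t"]
    o=-R.T@t; d=R.T@np.array([(u-c["cx"])/c["fx"],(v-c["cy"])/c["fy"],1])
    return o+d*(z-o[2])/d[2]
def pt(n,u,v,dep):
    c=optics.calibration(n)
    return c["R"].T@(np.array([(u-c["cx"])/c["fx"],(v-c["cy"])/c["fy"],1])*dep-c["t"])
H={"red":[(0,5),(175,180)],"yellow":[(22,32)],"green":[(50,70)],"blue":[(112,128)]}
def keys(n,p,roi):
    hsv=cv2.cvtColor(p,cv2.COLOR_BGR2HSV); out={}
    x0,y0,x1,y1=roi
    for k,rs in H.items():
        m=np.zeros(p.shape[:2],np.uint8)
        for a,b in rs: m|=cv2.inRange(hsv,(a,170,70),(b,255,255))
        mm=np.zeros_like(m); mm[y0:y1,x0:x1]=m[y0:y1,x0:x1]
        nn,l,s,ce=cv2.connectedComponentsWithStats(mm)
        if nn>1:
            i=1+np.argmax(s[1:,4]); out[k]=(ce[i],s[i])
    return out
E
python3 - <<'E'
from h import *
for n,roi in(("top",(340,210,440,265)),("side",(340,195,385,240))):
    p=cv2.imread(f"pics/{n}0.png");d=np.load(f"{n}0.npy")
    for k,(c,s) in keys(n,p,roi).items():
        u,v=c; print(n,k,c.round(1),s,"ray54",ray(n,u,v,54).round(1),"depth",pt(n,u,v,d[int(round(v)),int(round(u))]).round(1))
    x0,y0,x1,y1=roi
    cv2.imwrite(f"pics/{n}crop.png",cv2.resize(p[y0-5:y1+5,x0-5:x1+5],None,fx=6,fy=6,interpolation=cv2.INTER_CUBIC))
E
```

```text
top red [366.1 246.3] [361 241  11  11  91] ray54 [ 517.1 -130.4   54. ] depth [ 516.9 -130.2   55.5]
top yellow [384.3 240.2] [379 235  12  11 100] ray54 [ 530.5 -170.    54. ] depth [ 530.2 -169.7   56.2]
top green [402.3 234.1] [398 230  10  10  66] ray54 [ 544.  -209.5   54. ] depth [ 544.5 -210.    51. ]
top blue [420.5 228.4] [416 224  10  10  77] ray54 [ 556.6 -249.3   54. ] depth [ 556.6 -249.3   53.9]
side red [355.5 226.8] [352 223   8   9  47] ray54 [ 503.8 -120.3   54. ] depth [ 504.7 -121.3   53.3]
side yellow [361.1 219.3] [357 216   9   8  59] ray54 [ 519.6 -160.5   54. ] depth [ 520.8 -161.9   53.1]
side green [366.8 213.1] [363 210   9   7  40] ray54 [ 531.7 -198.1   54. ] depth [ 533.3 -200.    52.7]
side blue [372.5 206.8] [369 205   7   5  28] ray54 [ 544.8 -238.3   54. ] depth [ 547.4 -241.6   51.9]
```

View pics/topcrop.png

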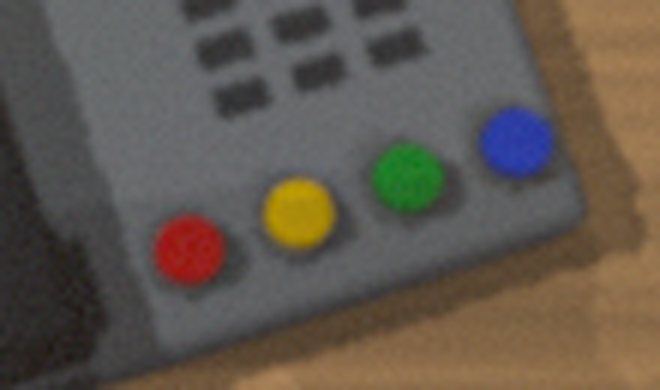

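>>> {"op": "send_rows", "data": {
  "commands": "-10 -20 0 0 -1;-22 -46 0 0 -1;-22 -46 0 0 -1;-22 -46 0 0 -1;-22 -46 0 0 -1;-22 -46 0 0 -1;-22 -46 0 0 -1;-22 -46 0 0 -1;-22 -46 0 0 -1;0 0 0 0 -1",
  "newtons": 20
}}

```text
clock: 1.35
eef_pos: [489.4, -252.9, 229.8]
tool_rot: [-0.002, 0.796, -0.605, -0.001]
force: [0.1, -0.4, -0.5]
finger_gap: 0.2
```

```bash
cat >> h.py <<'E'
from scipy.spatial.transform import Rotation as Ro
def to(T):
    s=arm.observe();q=s["tool_rot"];R=Ro.from_quat([q[1],q[2],q[3],q[0]]).as_matrix()
    print("t",round(s["clock"],2),"p",s["eef_pos"].round(1),"F",s["force"].round(1),"gap",round(s["finger_gap"],1),"q",s["qpos"].round(2))
    print("R",R.round(3).tolist()); print("delta tool",(R.T@(np.array(T)-s["eef_pos"])).round(1))
E
python3 -c "
from h import *
to([544.5,-210,100])"
```

```text
t 1.35 p [ 489.4 -252.9  229.8] F [ 0.1 -0.4 -0.5] gap 0.2 q [-0.62  0.1   1.49  0.    1.55  0.68]
R [[0.267, -0.964, 0.0], [-0.964, -0.267, 0.005], [-0.005, -0.002, -1.0]]
delta tool [-26.  -64.3 130.1]
```

>>> {"op": "send_rows", "data": {
  "commands": "-13 -32 20 0 -1;-13 -32 40 0 -1;0 0 40 0 -1;0 0 30 0 -1;0 0 0 0 -1"
}}

```text
clock: 1.98
eef_pos: [544.1, -206.7, 97.0]
tool_rot: [-0.002, 0.796, -0.605, -0.001]
force: [-0.2, -0.2, 0.1]
finger_gap: 0.0
```

```bash
python3 - <<'E'
from h import *
to([544.5,-210,70])
for n in("top","side"):
    p,d=optics.read_camera(n); cv2.imwrite(f"pics/{n}1.png",p)
    c=optics.calibration(n)
    x0,y0,x1,y1=((330,180,450,280) if n=="top" else (320,150,420,250))
    cv2.imwrite(f"pics/{n}1c.png",cv2.resize(p[y0:y1,x0:x1],None,fx=5.5,fy=5.5,interpolation=cv2.INTER_CUBIC))
    X=c["R"]@arm.observe()["eef_pos"]+c["t"]; print(n,c["fx"]*X[0]/X[2]+c["cx"],c["fy"]*X[1]/X[2]+c["cy"])
E
```

```text
t 1.98 p [ 544.1 -206.7   97. ] F [-0.2 -0.2  0.1] gap 0.0 q [-0.5   0.25  1.6   0.    1.3   0.8 ]
R [[0.268, -0.963, 0.0], [-0.963, -0.268, 0.005], [-0.004, -0.001, -1.0]]
delta tool [ 3.4  0.6 27. ]
top 404.81932063789327 230.0963329391735
side 365.83036401520746 194.65458943151788
```

View pics/top1c.png

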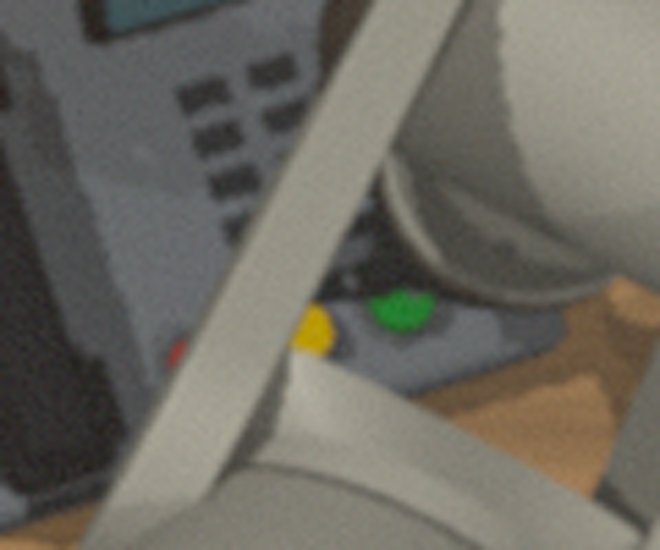

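View pics/side1c.png

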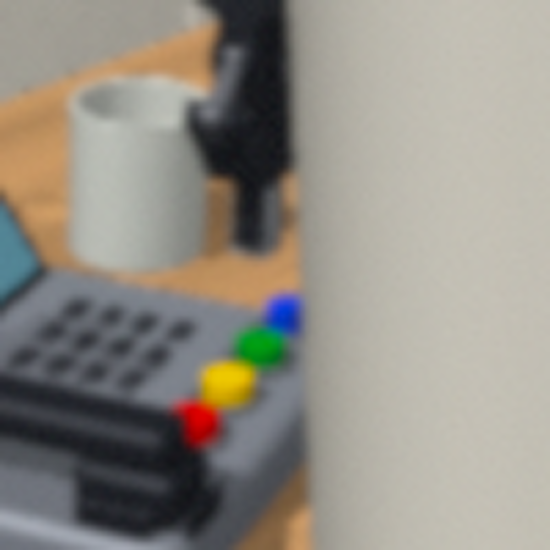

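```bash
python3 - <<'E'
from h import *
print(ray("side",367.3,211.5,54),ray("side",367.6,210.8,54))
c=optics.calibration("side")
for P in([544.5,-210,54],[544.1,-206.7,54]):
    X=c["R"]@np.array(P)+c["t"]; print(c["fx"]*X[0]/X[2]+c["cx"],c["fy"]*X[1]/X[2]+c["cy"])
E
```

```text
[ 536.70739378 -206.28344655   54.        ] [ 538.77846774 -210.04589193   54.        ]
365.9308807423668 210.13827095999886
365.25439150853714 210.58309358040907
```

>>> {"op": "send_rows", "data": {
  "commands": "4 1 15 0 -1;0 0 15 0 -1;0 0 7 0 -1;0 0 3 0 -1"
}}

```text
clock: 2.58
eef_pos: [546.5, -213.0, 60.1]
tool_rot: [-0.002, 0.796, -0.605, 0.003]
force: [0.8, -0.4, 0.9]
finger_gap: 0.1
```

```bash
python3 -c "
from h import *
to([543.5,-210.5,48])"
```

```text
t 2.58 p [ 546.5 -213.    60.1] F [ 0.8 -0.4  0.9] gap 0.1 q [-0.51  0.28  1.63  0.    1.22  0.79]
R [[0.267, -0.964, 0.008], [-0.964, -0.267, 0.0], [0.002, -0.007, -1.0]]
delta tool [-3.2  2.4 12.1]
```

>>> {"op": "send_rows", "data": {
  "commands": "-3 2 2 0 -1;0 0 3 0 -1;0 0 2 0 -1"
}}

```text
clock: 2.95
eef_pos: [543.8, -210.4, 53.0]
tool_rot: [-0.002, 0.796, -0.605, 0.003]
force: [-1.4, -0.3, 1.2]
finger_gap: 0.2
```

```bash
python3 -c "
from h import *
to([543.5,-210.5,48])"
```

```text
t 2.95 p [ 543.8 -210.4   53. ] F [-1.4 -0.3  1.2] gap 0.2 q [-0.5   0.28  1.65  0.    1.2   0.8 ]
R [[0.267, -0.964, 0.008], [-0.964, -0.267, 0.0], [0.002, -0.008, -1.0]]
delta tool [-0.   0.4  5. ]
```

>>> {"op": "send_rows", "data": {
  "commands": "0 0 2 0 -1;0 0 2 0 -1"
}}

```text
clock: 3.2
eef_pos: [543.9, -210.5, 49.3]
tool_rot: [-0.002, 0.796, -0.605, 0.003]
force: [-2.5, 1.0, 4.9]
finger_gap: -0.1
```

```bash
python3 -c "
from h import *
to([543.5,-210.5,48])"
```

```text
t 3.2 p [ 543.9 -210.5   49.3] F [-2.5  1.   4.9] gap -0.1 q [-0.5   0.29  1.65  0.    1.19  0.8 ]
R [[0.267, -0.964, 0.008], [-0.964, -0.267, -0.0], [0.002, -0.008, -1.0]]
delta tool [-0.1  0.4  1.3]
```

Fz of 4.9 N points to about 4.9 mm of travel. I'll press a little further, hold, then check.

>>> {"op": "send_rows", "data": {
  "commands": "0 0 1.5 0 -1;0 0 0 0 -1"
}}

```text
clock: 3.45
eef_pos: [543.9, -210.5, 47.9]
tool_rot: [-0.002, 0.796, -0.605, 0.003]
force: [-3.7, 0.3, 5.0]
finger_gap: 0.1
```

```bash
python3 - <<'E'
from h import *
to([543.5,-210.5,48])
n="side"
p,d=optics.read_camera(n); cv2.imwrite(f"pics/{n}2.png",p)
x0,y0,x1,y1=(320,150,420,250)
cv2.imwrite(f"pics/{n}2c.png",cv2.resize(p[y0:y1,x0:x1],None,fx=5.5,fy=5.5,interpolation=cv2.INTER_CUBIC))
E
```

```text
t 3.45 p [ 543.9 -210.5   47.9] F [-3.7  0.3  5. ] gap 0.1 q [-0.5   0.29  1.65  0.    1.19  0.8 ]
R [[0.267, -0.964, 0.008], [-0.964, -0.267, -0.0], [0.002, -0.008, -1.0]]
delta tool [-0.1  0.4 -0.1]
```

View pics/side2c.png

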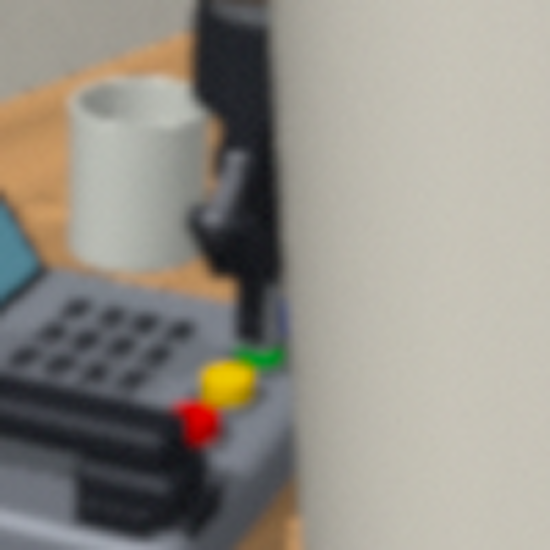

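The side crop shows the fingertip on the green key at about (260,352) in the crop, with the key visibly sunk and yellow and red still up. I'll press 1.5 mm more to be sure, then release.

>>> {"op": "send_rows", "data": {
  "commands": "0 0 1.5 0 -1;0 0 0 0 -1"
}}

```text
clock: 3.75
eef_pos: [544.0, -210.5, 46.8]
tool_rot: [-0.002, 0.796, -0.605, 0.003]
force: [-3.1, 2.3, 6.5]
finger_gap: -0.5
```

>>> {"op": "send_rows", "data": {
  "commands": "0 0 -3 0 -1;0 0 -10 0 -1;0 0 -20 0 -1;0 0 -15 0 -1;0 0 0 0 -1"
}}

```text
clock: 4.38
eef_pos: [544.0, -210.6, 97.4]
tool_rot: [-0.003, 0.796, -0.605, 0.004]
force: [-1.0, 0.4, -0.3]
finger_gap: 0.4
```

```bash
python3 - <<'E'
from h import *
to([530,-171,90])
n="side"
p,d=optics.read_camera(n); cv2.imwrite(f"pics/{n}3.png",p)
x0,y0,x1,y1=(320,150,420,250)
cv2.imwrite(f"pics/{n}3c.png",cv2.resize(p[y0:y1,x0:x1],None,fx=5.5,fy=5.5,interpolation=cv2.INTER_CUBIC))
E
```

```text
t 4.38 p [ 544.  -210.6   97.4] F [-1.   0.4 -0.3] gap 0.4 q [-0.5   0.24  1.61  0.    1.29  0.8 ]
R [[0.267, -0.964, 0.009], [-0.964, -0.267, -0.001], [0.003, -0.009, -1.0]]
delta tool [-41.9   2.9   7.2]
```

View pics/side3c.png

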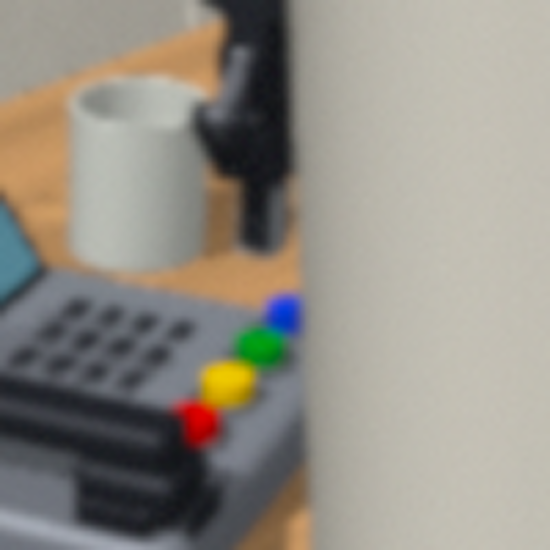

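Green is up again at (262,345) in the crop, and the other keys haven't moved. Next is yellow, at (530,-171).

>>> {"op": "send_rows", "data": {
  "commands": "-21 1 0 0 -1;-21 2 0 0 -1;0 0 10 0 -1;0 0 12 0 -1;0 0 8 0 -1;0 0 2 0 -1"
}}

```text
clock: 5.18
eef_pos: [527.6, -167.2, 59.8]
tool_rot: [-0.002, 0.796, -0.605, 0.002]
force: [0.4, 0.1, 0.9]
finger_gap: 0.3
```

```bash
python3 -c "
from h import *
to([530,-171,48])"
```

```text
t 5.17 p [ 527.6 -167.2   59.8] F [0.4 0.1 0.9] gap 0.3 q [-0.45  0.22  1.71  0.    1.2   0.85]
R [[0.268, -0.963, 0.005], [-0.963, -0.268, 0.001], [0.0, -0.005, -1.0]]
delta tool [ 4.3 -1.2 11.8]
```

>>> {"op": "send_rows", "data": {
  "commands": "4 -1 1 0 -1;0 0 3 0 -1;0 0 3 0 -1"
}}

```text
clock: 5.55
eef_pos: [530.2, -171.7, 52.7]
tool_rot: [-0.002, 0.796, -0.605, 0.002]
force: [-0.9, 2.0, 1.8]
finger_gap: -0.1
```

>>> {"op": "send_rows", "data": {
  "commands": "0 0 2 0 -1;0 0 2 0 -1"
}}

```text
clock: 5.8
eef_pos: [530.2, -171.7, 48.8]
tool_rot: [-0.002, 0.796, -0.605, 0.002]
force: [-2.4, 1.0, 5.4]
finger_gap: -0.4
```

>>> {"op": "send_rows", "data": {
  "commands": "0 0 1.5 0 -1;0 0 0.7 0 -1;0 0 0 0 -1"
}}

```text
clock: 6.18
eef_pos: [530.2, -171.7, 47.1]
tool_rot: [-0.002, 0.796, -0.605, 0.002]
force: [-2.5, 0.6, 6.4]
finger_gap: -0.3
```

```bash
python3 - <<'E'
from h import *
to([530,-171,48])
n="side"
p,d=optics.read_camera(n); cv2.imwrite(f"pics/{n}4.png",p)
x0,y0,x1,y1=(320,150,420,250)
cv2.imwrite(f"pics/{n}4c.png",cv2.resize(p[y0:y1,x0:x1],None,fx=5.5,fy=5.5,interpolation=cv2.INTER_CUBIC))
E
```

```text
t 6.17 p [ 530.2 -171.7   47.1] F [-2.5  0.6  6.4] gap -0.3 q [-0.45  0.24  1.72  0.    1.18  0.85]
R [[0.267, -0.964, 0.006], [-0.964, -0.267, 0.001], [0.001, -0.006, -1.0]]
delta tool [-0.8  0.  -0.9]
```

View pics/side4c.png

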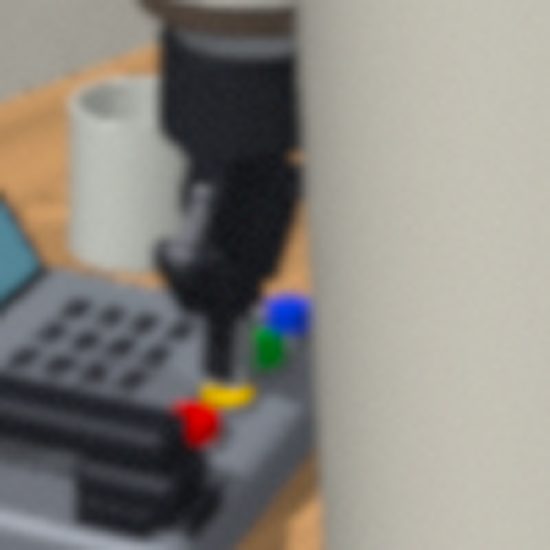

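Yellow is sunk under the fingertip at (228,392) in the crop. Red, green and blue are up. I'll lift clear.

>>> {"op": "send_rows", "data": {
  "commands": "0 0 -3 0 -1;0 0 -10 0 -1;0 0 -30 0 -1;0 0 -45 0 -1;0 0 -45 0 -1;0 0 -30 0 -1;0 0 0 0 -1;0 0 0 0 -1"
}}

```text
clock: 7.22
eef_pos: [528.7, -171.5, 217.2]
tool_rot: [-0.002, 0.796, -0.605, 0.003]
force: [0.5, 0.1, -1.1]
finger_gap: -0.2
```

```bash
python3 - <<'E'
from h import *
to([530,-171,200])
n="side"
p,d=optics.read_camera(n); cv2.imwrite(f"pics/{n}5.png",p)
x0,y0,x1,y1=(220,140,420,310)
cv2.imwrite(f"pics/{n}5c.png",cv2.resize(p[y0:y1,x0:x1],None,fx=3.5,fy=3.5,interpolation=cv2.INTER_CUBIC))
E
```

```text
t 7.22 p [ 528.7 -171.5  217.2] F [ 0.5  0.1 -1.1] gap -0.2 q [-0.45  0.11  1.51  0.    1.51  0.85]
R [[0.267, -0.964, 0.007], [-0.964, -0.267, 0.0], [0.002, -0.007, -1.0]]
delta tool [-0.2 -1.3 17.2]
```

View pics/side5c.png

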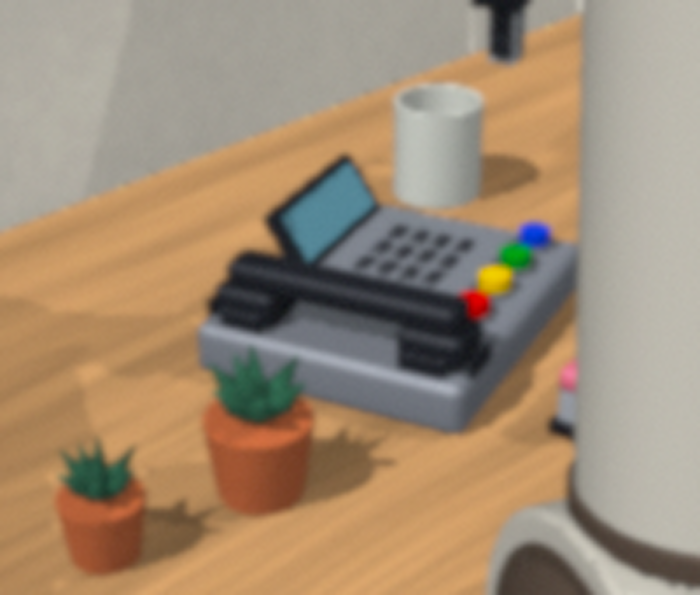

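All four keys are up, from red (476,303) to blue (536,235) in the crop. The handset, mug and plant look undisturbed, and the hand is well above everything.

```bash
python3 -c "
from bench import arm
print(arm.hand_in())"
```

```text
the job is handed in; nothing more can be done
None
```

I pressed the green key and let it spring up, then did the same with the yellow key. I lifted the hand clear and handed the job in at about 7.3 s of the 32 s allowed; no verdict is reported.

- **Key presses:** The closed fingertips went about 7 mm down on each key, with about 6.5 N of upward force measured at the lowest point of each. The side pictures showed each key sunk under the fingertips.
- **Last picture:** The side view shows all four keys up. The handset, mug and plant look unmoved, and the hand is about 217 mm above the desk. The arm hid most of the stapler, but the arm's path stayed well away from it.
- **Disagreement:** My first estimate of the key positions from the side view was about 12 to 16 mm off the top view. I put this down to the key walls being counted in the colour mask. Going by the centre of the key's top face instead, the two agreed to within a few mm up to about 9 mm. I used the top-view positions, and the later pictures showed the fingertips on the keys.

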